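Load the three-thread carrier and hold it up by its swinging handle

ROBOT

A 6-joint arm with a two-finger parallel gripper is mounted at the origin on a cart in front of the work surface, level with it; the furniture and walls round the work are solid. World frame = base frame: x ahead of the robot, y to its left, z up, the work surface at z = 0. Lengths are in m, angles in rad, forces in N, time in s.
With the tool pointing down it reaches from about 0.325 to 0.85 m from the base axis. Payload 4.4 kg.
Tool frame: the origin (TCP) lies midway between the tips of the shut fingers; the grasp point (between the pads) lies 19 mm behind it; z points along the fingers, y is the line along which they close (so a half turn about z gives the same grasp; the last joint's range is limited). The gripper opens to 94 mm and grips with 3 to 60 N. Pads are 16 mm wide; open, the fingers measure 119 mm over their backs; the gripper's body (75 mm by 177 mm) begins 78 mm behind the grasp point.
Start: joints at [1.179, 0.207, 1.542, -0, 1.393, -0.15], TCP at [0.137, 0.558, 0.205] pointing down, gripper open.
Joint ranges: [-2.73, 2.73], [-0.86, 2.22], [0.23, 2.46], [-1.11, 4.25], [0.08, 2.63], [-2.82, 2.82]. Speed limits (rad/s): [2.79, 2.79, 3.14, 3.14, 3.14, 3.14].

INTERFACE

Orientations are given as a unit quaternion [x, y, z, w].
In Python, from cell import * gives the robot as it stands. The module is installed in compiled form; this text tells all that it offers.
- The arm moves only by the tool play_rows, never from a script. Its argument "motion" is a list of rows, each an object of numbers: "ax", "ay", "az": the turn, a rotation vector about the tool's x, y, z each as a share of 0.1 rad, from -1 to 1; "tx", "ty", "tz": the shift along the tool's x, y, z each as a share of 0.2 m, from -1 to 1; "claw": the opening, from 0 (shut) to 1 (fully open). A call has 1 to 12 rows; each row shifts and turns the commanded pose from where the row before left it, along the tool's axes as they then stand; what a row does not reach is not made up. A row lasts 1/8 s, in which the tool goes at most 62.5 mm and 10.7 degrees, less where a joint would pass 70% of its speed; a pose out of reach is approached as far as the arm can. A call with a number of a shift or a turn outside -1 to 1 is refused whole. A call with a gripper value outside its range is refused whole. The fingers move at their own pace and stop on an object; "force" is the grip in N (left out, the last holds). Time passes only in rows, so rows that do not move let the fingers close. It gives the time, the measured TCP pose, the force, the opening and the grip force at its end, in the units of the state.
- observe(): the state, without advancing time (a new reading comes with each control period).
- capture(name): name is "scene" or "top"; returns the picture (480x640x3 uint8, red, green, blue); there is no depth.
- camera_info(name): a dict with "fx", "fy", "cx", "cy" (pixels), "extrinsics" (4x4, takes a point from world to camera coordinates). Camera axes: x right, y up, looking along -z (the intrinsics and any distortion apply to the point x, -y, -z); pixel columns grow to the right and rows downward; lengths in m; the calibration is good to about 2 mm. A picture is of the moment at which its call begins. camera_info takes no time and is no camera call.
- job_done(): hands the job in; it is judged then, once.
The state is a dict: "time_s": time; "joint_positions": joint angles; "joint_velocities": joint speeds; "tau": joint torques, N m; "tcp_pos": TCP position; "tool_rot": TCP orientation; "ft_force": force on the tool from outside, world axes, zero at the start; "torque": the same for the moment, N m; "width": finger opening in m; "grip_force": force on a finger pad.
Only numpy, scipy, OpenCV 4.12 (cv2) and the standard library are available. Lean on these libraries where they do the work, as an engineer would, in place of code of your own. Each camera call takes 0.05 s, during which the arm holds its last target. There are 200 camera calls.

TASK

The overlock machine takes three threads: stand one thread spool (any colour) fully down in each of the three round wells of the wooden carrier and leave the fourth spool standing upright on the worktop. Then swing the carrier's folded wire handle up while the carrier still stands on the worktop, lift the carrier by the handle's wooden grip until its underside is about 12 cm above the worktop, and finish while still holding it there, hanging level and steady: do not put it down or let go. Do not tip the carrier on the way, and do not shove the other things about.

Things in the scene. Friction and masses are not known exactly. Their poses are not given: they have to be found in the camera images.
- carrier: Loose light-wood carrier, 0.3 kg. Origin: centre of underside; z up, y along the row of 3 wells, -x the side where the handle starts folded. Base 90 (x) by 202 (y) mm, 8 thick; on it a block 56 by 184, top at z 24; round wells at y -58, 0, 58: 36 wide, 16 deep, 3 chamfer. Arched end boards at y 92 to 101 and -92 to -101: 64 wide, 72 high, with the handle's pivots at x 0, z 56 mm.
- well_1 (a point): Centre of a seated spool in the well at carrier y = -58 mm: on the well's axis, 8 mm above the block's flat top (32 mm above the carrier's underside); axes as the carrier's.
- well_2 (a point): The same for the middle well (carrier y = 0).
- well_3 (a point): The same for the well at carrier y = +58 mm.
- handle (a joint): Angle of the carrier's wire handle: 0 folded level to the carrier's -x side, on its stop; 1.57 straight up over the wells; 3.14 folded to the other side. Swings freely about the pivot line (parallel to carrier y, at x 0, z 56 mm) and falls to a side when let go.
- grip: Origin: middle of the handle's wooden grip: round barrel 18 mm thick, 92 long, parallel to carrier y, 80 mm from the pivot line (56 mm above the worktop when folded, 136 when upright). It turns freely on its 5 mm wire, so handle and carrier can swing while it is pinched; loaded (0.43 kg) the carrier hangs level, swaying if jerked. Ignore its turn about its own y. Whole handle 215 mm long.
- spool_red_mid (a point): Centre (half-way up) of a thread spool with red thread and wooden ends, standing upright: 29 mm across, 48 mm high, 22 g; z is its axis. The four spools are alike but for the thread's colour, which does not matter.
- spool_cream_mid (a point): The same for the spool with cream thread and white ends.
- spool_navy_mid (a point): The same for the spool with navy thread and wooden ends.
- spool_sage_mid (a point): The same for the spool with sage green thread and wooden ends.
- tape_measure: Bystander, to be left alone: round red tape measure lying flat, 56 by 88 mm, 19 mm high. Origin: centre of its underside.
- darning_mushroom: Bystander, to be left alone: turned wooden darning mushroom standing on its cap, 71 mm wide at the foot, 110 mm high. Origin: centre of its underside.
- collar_brush: Bystander, to be left alone: small purple brush lying on its bristles, 30 by 85 mm, 23 mm high. Origin: centre of its underside.
- balm_pot: Bystander, to be left alone: round pot with a lid, 69 mm wide, 41 mm high. Origin: centre of its underside.

How it is judged:
On the way, in this order (a step that is already met when the one before it is completed fails the run):
1. one spool stands fully down in each well, the carrier on the worktop, the handle still folded (((distance between spool_red_mid and well_1 below 0.007 m and angle between the z axis of spool_red_mid and the z axis of carrier, either way round below 0.15 rad) or (distance between spool_cream_mid and well_1 below 0.007 m and angle between the z axis of spool_cream_mid and the z axis of carrier, either way round below 0.15 rad) or (distance between spool_navy_mid and well_1 below 0.007 m and angle between the z axis of spool_navy_mid and the z axis of carrier, either way round below 0.15 rad) or (distance between spool_sage_mid and well_1 below 0.007 m and angle between the z axis of spool_sage_mid and the z axis of carrier, either way round below 0.15 rad)) and ((distance between spool_red_mid and well_2 below 0.007 m and angle between the z axis of spool_red_mid and the z axis of carrier, either way round below 0.15 rad) or (distance between spool_cream_mid and well_2 below 0.007 m and angle between the z axis of spool_cream_mid and the z axis of carrier, either way round below 0.15 rad) or (distance between spool_navy_mid and well_2 below 0.007 m and angle between the z axis of spool_navy_mid and the z axis of carrier, either way round below 0.15 rad) or (distance between spool_sage_mid and well_2 below 0.007 m and angle between the z axis of spool_sage_mid and the z axis of carrier, either way round below 0.15 rad)) and ((distance between spool_red_mid and well_3 below 0.007 m and angle between the z axis of spool_red_mid and the z axis of carrier, either way round below 0.15 rad) or (distance between spool_cream_mid and well_3 below 0.007 m and angle between the z axis of spool_cream_mid and the z axis of carrier, either way round below 0.15 rad) or (distance between spool_navy_mid and well_3 below 0.007 m and angle between the z axis of spool_navy_mid and the z axis of carrier, either way round below 0.15 rad) or (distance between spool_sage_mid and well_3 below 0.007 m and angle between the z axis of spool_sage_mid and the z axis of carrier, either way round below 0.15 rad)) and height (world z) of carrier below 0.01 m and (value of joint handle below 0.8 rad or value of joint handle above 2.3 rad)), for 0.2 s.
2. the handle is swung up (within 20 degrees of upright), the loaded carrier still standing on the worktop (((distance between spool_red_mid and well_1 below 0.007 m and angle between the z axis of spool_red_mid and the z axis of carrier, either way round below 0.15 rad) or (distance between spool_cream_mid and well_1 below 0.007 m and angle between the z axis of spool_cream_mid and the z axis of carrier, either way round below 0.15 rad) or (distance between spool_navy_mid and well_1 below 0.007 m and angle between the z axis of spool_navy_mid and the z axis of carrier, either way round below 0.15 rad) or (distance between spool_sage_mid and well_1 below 0.007 m and angle between the z axis of spool_sage_mid and the z axis of carrier, either way round below 0.15 rad)) and ((distance between spool_red_mid and well_2 below 0.007 m and angle between the z axis of spool_red_mid and the z axis of carrier, either way round below 0.15 rad) or (distance between spool_cream_mid and well_2 below 0.007 m and angle between the z axis of spool_cream_mid and the z axis of carrier, either way round below 0.15 rad) or (distance between spool_navy_mid and well_2 below 0.007 m and angle between the z axis of spool_navy_mid and the z axis of carrier, either way round below 0.15 rad) or (distance between spool_sage_mid and well_2 below 0.007 m and angle between the z axis of spool_sage_mid and the z axis of carrier, either way round below 0.15 rad)) and ((distance between spool_red_mid and well_3 below 0.007 m and angle between the z axis of spool_red_mid and the z axis of carrier, either way round below 0.15 rad) or (distance between spool_cream_mid and well_3 below 0.007 m and angle between the z axis of spool_cream_mid and the z axis of carrier, either way round below 0.15 rad) or (distance between spool_navy_mid and well_3 below 0.007 m and angle between the z axis of spool_navy_mid and the z axis of carrier, either way round below 0.15 rad) or (distance between spool_sage_mid and well_3 below 0.007 m and angle between the z axis of spool_sage_mid and the z axis of carrier, either way round below 0.15 rad)) and height (world z) of carrier below 0.01 m and value of joint handle between 1.22 and 1.92 rad), for 0.1 s.
At the end, for the whole second after the job is handed in: Fingers hold the grip (over 1 N); carrier's underside over 80 mm above the worktop, level within 0.10 rad, still (under 0.03 m/s, 0.25 rad/s), touching no bystander; in each well a spool within 7 mm and 0.15 rad of its seat; the fourth spool upright on the worktop (((distance between spool_red_mid and well_1 below 0.007 m and angle between the z axis of spool_red_mid and the z axis of carrier, either way round below 0.15 rad) or (distance between spool_cream_mid and well_1 below 0.007 m and angle between the z axis of spool_cream_mid and the z axis of carrier, either way round below 0.15 rad) or (distance between spool_navy_mid and well_1 below 0.007 m and angle between the z axis of spool_navy_mid and the z axis of carrier, either way round below 0.15 rad) or (distance between spool_sage_mid and well_1 below 0.007 m and angle between the z axis of spool_sage_mid and the z axis of carrier, either way round below 0.15 rad)) and ((distance between spool_red_mid and well_2 below 0.007 m and angle between the z axis of spool_red_mid and the z axis of carrier, either way round below 0.15 rad) or (distance between spool_cream_mid and well_2 below 0.007 m and angle between the z axis of spool_cream_mid and the z axis of carrier, either way round below 0.15 rad) or (distance between spool_navy_mid and well_2 below 0.007 m and angle between the z axis of spool_navy_mid and the z axis of carrier, either way round below 0.15 rad) or (distance between spool_sage_mid and well_2 below 0.007 m and angle between the z axis of spool_sage_mid and the z axis of carrier, either way round below 0.15 rad)) and ((distance between spool_red_mid and well_3 below 0.007 m and angle between the z axis of spool_red_mid and the z axis of carrier, either way round below 0.15 rad) or (distance between spool_cream_mid and well_3 below 0.007 m and angle between the z axis of spool_cream_mid and the z axis of carrier, either way round below 0.15 rad) or (distance between spool_navy_mid and well_3 below 0.007 m and angle between the z axis of spool_navy_mid and the z axis of carrier, either way round below 0.15 rad) or (distance between spool_sage_mid and well_3 below 0.007 m and angle between the z axis of spool_sage_mid and the z axis of carrier, either way round below 0.15 rad)) and ((height (world z) of spool_red_mid between 0.015 and 0.03 m and angle between spool_red_mid's own z axis and vertical below 0.15 rad) or (height (world z) of spool_cream_mid between 0.015 and 0.03 m and angle between spool_cream_mid's own z axis and vertical below 0.15 rad) or (height (world z) of spool_navy_mid between 0.015 and 0.03 m and angle between spool_navy_mid's own z axis and vertical below 0.15 rad) or (height (world z) of spool_sage_mid between 0.015 and 0.03 m and angle between spool_sage_mid's own z axis and vertical below 0.15 rad)) and height (world z) of carrier above 0.08 m and angle between carrier's own z axis and vertical below 0.1 rad and linear speed of carrier below 0.03 m/s and angular speed of carrier below 0.25 rad/s and contact force between the fingers and grip above 1 N and contact force between carrier and tape_measure below 0.1 N and contact force between carrier and darning_mushroom below 0.1 N and contact force between carrier and collar_brush below 0.1 N and contact force between carrier and balm_pot below 0.1 N); the arm keeps its last pose, push and grip.
It fails at once if the tape measure is shoved by more than 40 mm (distance of tape_measure from where it was at the start of the episode above 0.04 m).
It fails at once if the darning mushroom is shoved by more than 40 mm (distance of darning_mushroom from where it was at the start of the episode above 0.04 m).
It fails at once if the collar brush is shoved by more than 40 mm (distance of collar_brush from where it was at the start of the episode above 0.04 m).
It fails at once if the balm pot is shoved by more than 40 mm (distance of balm_pot from where it was at the start of the episode above 0.04 m).
It fails at once if the carrier is tipped by more than 0.4 rad (angle between carrier's own z axis and vertical above 0.4 rad).
It also fails if it takes over 72 s, if anything falls off the work surface, if the arm or the gripper's body presses on something with over 40 N, if the wrist force passes 120 N, or if a joint passes its speed limit or range.

## Working session

There is one attempt and no reset: what is moved stays moved. The work goes in short steps, Python scripts to look and compute and a tool call to move; the robot and the scene stay as the last step left them, time stands still between calls to the robot, and variables do not carry over. Pictures are saved under pics/ and viewed, at most 13 in all, crops included, and the job is handed in when it is done.

Besides the shell and the picture viewer there is one more tool, called as name(argument=value, ...) on one line, values as JSON. play_rows: Moves the arm, as the interface text tells. Shift numbers are shares of 0.2 m and turn numbers shares of 0.1 rad, none past 1 either way. Its arguments: {"type":"object","properties":{"motion":{"type":"array"},"force":{"type":"number"}},"required":["motion"]}

```bash
mkdir -p pics
python3 - <<'E'
from cell import *
import cv2
for n in("scene","top"):
    im=capture(n); cv2.imwrite(f"pics/{n}0.png",im[:,:,::-1]); i=camera_info(n); print(n,{k:(v if k!='extrinsics' else None) for k,v in i.items()}); 
    import numpy as np
    E=np.array(i['extrinsics']);print(-E[:3,:3].T@E[:3,3], E[:3,:3].round(3).tolist())
print(observe())
E
```

```text
scene {'fx': 559.6264293824537, 'fy': 559.6264293824537, 'cx': 320.67179394294806, 'cy': 232.9597995793789, 'extrinsics': None}
[0.81216136 0.60625235 0.50455893] [[-0.948, 0.317, 0.011], [-0.141, -0.452, 0.881], [0.284, 0.834, 0.473]]
top {'fx': 579.9420347499453, 'fy': 579.9420347499453, 'cx': 309.1064454184847, 'cy': 238.77225691571516, 'extrinsics': None}
[ 0.43192396 -0.17316358  1.10855695] [[-0.024, -1.0, 0.005], [0.993, -0.023, 0.116], [-0.115, 0.007, 0.993]]
{'time_s': 0.1, 'joint_positions': array([ 1.17949950e+00,  2.07315967e-01,  1.54279114e+00, -3.06310430e-05,
        1.39350076e+00, -1.50513067e-01]), 'joint_velocities': array([-0.00075995, -0.00277841, -0.00287063,  0.00200742, -0.00013458,
        0.00200287]), 'tau': array([ 2.87231505e-04, -3.71873832e+01, -2.82290643e+01,  7.01198727e-02,
        3.11377889e-02, -3.47144419e-05]), 'tcp_pos': array([0.13686633, 0.55772933, 0.20442707]), 'tool_rot': array([ 1.20098500e-01,  9.92761469e-01, -9.74892570e-04, -2.55116254e-04]), 'ft_force': array([0.23985751, 0.29453605, 0.21054485]), 'torque': array([-0.0482429 , -0.02956473, -0.00230748]), 'grip_force': 0.0, 'width': 0.09377284806595758}
```

View pics/scene0.png

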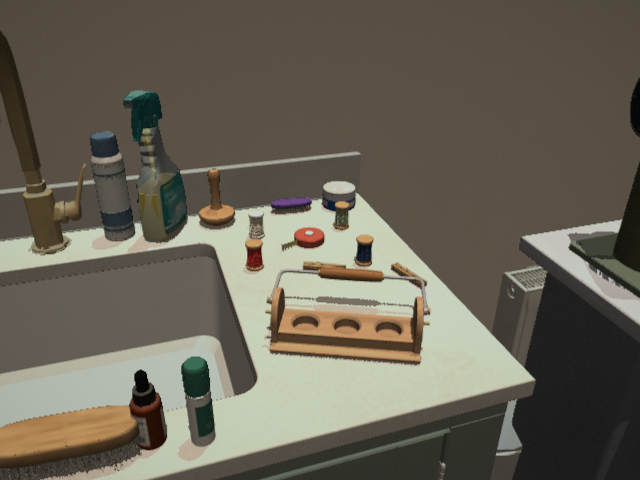

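View pics/top0.png

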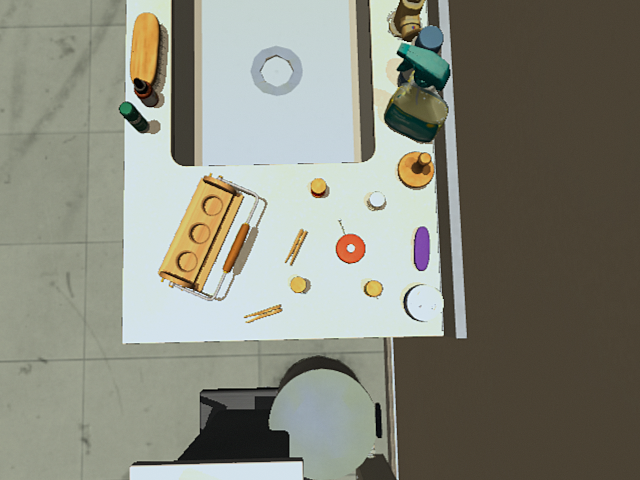

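The scene picture shows the carrier at about (345,330), with the handle folded to the far side. In the top picture the carrier wells are at about (212,205), (200,233) and (187,261), and the grip is at (237,247). The spools are red (318,186), cream (376,200), navy (299,285) and sage (373,288). I'll refine these on an enlarged crop.

```bash
cat > h.py <<'E'
from cell import *
import cv2, numpy as np
def ray(n,u,v,z):
    i=camera_info(n);E=np.array(i['extrinsics']);R=E[:3,:3];c=-R.T@E[:3,3]
    d=R.T@np.array([(u-i['cx'])/i['fx'],-(v-i['cy'])/i['fy'],-1]); return c+d*(z-c[2])/d[2]
def proj(n,p):
    i=camera_info(n);E=np.array(i['extrinsics']);q=E[:3,:3]@np.array(p)+E[:3,3]
    return np.array([i['cx']+i['fx']*q[0]/-q[2], i['cy']-i['fy']*q[1]/-q[2]])
E
python3 - <<'E'
from h import *
im=cv2.imread('pics/top0.png')
a=cv2.resize(im[165:315,155:285],None,fx=4,fy=4,interpolation=cv2.INTER_CUBIC)
cv2.imwrite('pics/ca.png',a)
def sp(u,v): return cv2.resize(im[v-18:v+18,u-18:u+18],None,fx=8,fy=8,interpolation=cv2.INTER_CUBIC)
b=np.vstack([np.hstack([sp(318,186),sp(376,200)]),np.hstack([sp(299,285),sp(373,288)])])
cv2.imwrite('pics/sp.png',b)
for n,(u,v,z) in dict(red=(318,186,.048),cream=(376,200,.048),navy=(299,285,.048),sage=(373,288,.048),w1=(212,205,.024),w2=(200,233,.024),w3=(187,261,.024),grip=(237,247,.056)).items(): print(n,ray('top',u,v,z).round(4))
E
```

```text
red [ 0.6536 -0.2     0.048 ]
cream [ 0.6247 -0.3069  0.048 ]
navy [ 0.4707 -0.1606  0.048 ]
sage [ 0.462  -0.2954  0.048 ]
w1 [0.6266 0.0011 0.024 ]
w2 [0.5737 0.0239 0.024 ]
w3 [0.5214 0.0484 0.024 ]
grip [ 0.5422 -0.0492  0.056 ]
```

View pics/ca.png

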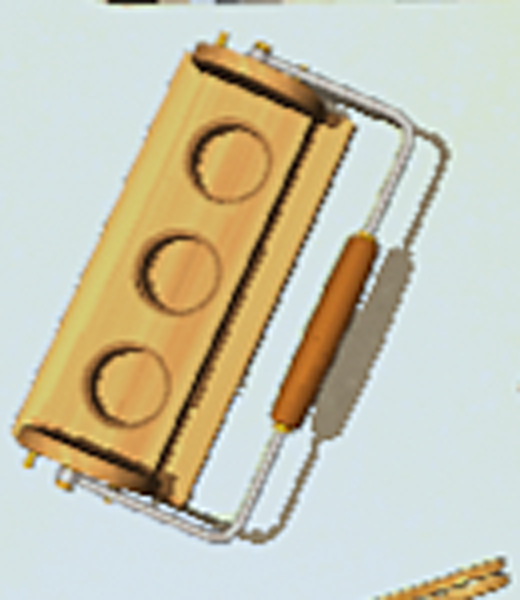

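View pics/sp.png

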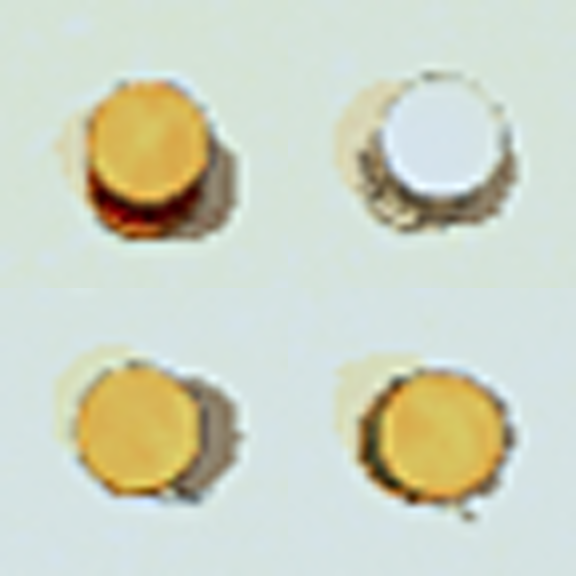

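The crop shows the well rims at crop pixels (230,162), (180,276) and (129,386), and the grip centre at (325,332). In the other crop, the spool tops are clear discs. Red, navy and sage are the easiest to reach, so cream stays.

Run:
```python
from h import *
P={n:ray('top',u,v,z)[:2] for n,(u,v,z) in dict(red=(318.05,185.4,.048),navy=(297.8,284.2,.048),sage=(374,287.8,.048),w1=(212.2,205.2,.024),w2=(199.6,233.6,.024),w3=(186.9,261.2,.024),grip=(235.9,247.6,.056)).items()}
d=P['w3']-P['w1'];print(np.linalg.norm(d),'grip off',np.linalg.norm(P['grip']-P['w2']))
yaw=np.arctan2(d[1],d[0]);Y=d/np.linalg.norm(d);X=np.array([Y[1],-Y[0]])
m=(P['w1']+P['w2']+P['w3'])/3
print('Y',Y,'X',X,'centre',m,'grip in carrier',(P['grip']-m)@X,(P['grip']-m)@Y)
s=observe();from scipy.spatial.transform import Rotation as Ro
tx=Ro.from_quat(s['tool_rot']).as_matrix()[:,0];print('turn about z down',-(yaw-np.arctan2(tx[1],tx[0])))
P['w1']=m-.058*Y;P['w2']=m;P['w3']=m+.058*Y;P['tcp']=s['tcp_pos'][:2]
for n,p in P.items():print(n,p.round(4),'toolxy rel centre mm',(1000*np.array([(p-m)@Y,(p-m)@X])).round(1))
# check in scene view
for n in('w1','w2','w3'):print(proj('scene',[*P[n],.024]))
for n in('red','navy','sage'):print(proj('scene',[*P[n],.048]))
```

```text
0.1155613871369827 grip off 0.07844449473215327
Y [-0.91035967  0.41381793] X [0.41381793 0.91035967] centre [0.57327268 0.02466116] grip in carrier -0.07870237435958308 -0.00048301066444894484
turn about z down 0.18586535846405905
red [ 0.6547 -0.2001] toolxy rel centre mm [-167.2 -170.9]
navy [ 0.4722 -0.1584] toolxy rel centre mm [  16.2 -208.5]
sage [ 0.4624 -0.2972] toolxy rel centre mm [ -32.2 -338.9]
w1 [0.6261 0.0007] toolxy rel centre mm [-58.  -0.]
w2 [0.5733 0.0247] toolxy rel centre mm [0. 0.]
w3 [0.5205 0.0487] toolxy rel centre mm [58.  0.]
grip [ 0.5411 -0.0472] toolxy rel centre mm [ -0.5 -78.7]
tcp [0.1369 0.5577] toolxy rel centre mm [617.9 304.7]
[305.86711209 321.16935515]
[347.14684345 324.18087933]
[388.96005215 327.23132284]
[253.91417666 242.55855801]
[364.82576521 238.34075612]
[341.78537904 204.200989  ]
```

play_rows(motion=[{"az":0.93,"claw":0.55},{"az":0.93,"claw":0.55},{"tx":-0.28,"ty":-0.075,"claw":0.55},{"tx":-0.28,"ty":-0.075,"claw":0.55},{"tx":-0.28,"ty":-0.075,"claw":0.55},{"tx":-0.28,"ty":-0.075,"claw":0.55},{"tx":-0.28,"ty":-0.075,"claw":0.55},{"tx":-0.28,"ty":-0.075,"claw":0.55},{"tx":-0.28,"ty":-0.075,"claw":0.55},{"claw":0.55}], force=15)

```text
invalid input
```

```bash
cat >> h.py <<'E'
from scipy.spatial.transform import Rotation as Ro
Y=np.array([-.91036,.41382]);X=np.array([.41382,.91036]);m=np.array([.57327,.02466])
T=dict(red=(.6547,-.2001),navy=(.4722,-.1584),sage=(.4624,-.2972),w1=m-.058*Y,w2=m,w3=m+.058*Y,grip=m-.080*X)
def st():
    s=observe();R=Ro.from_quat(s['tool_rot']).as_matrix();p=s['tcp_pos']
    print('t',round(s['time_s'],2),'tcp',p.round(4),'w',round(s['width'],4),'g',round(s['grip_force'],1),'ft',s['ft_force'].round(1))
    print('align: az shares',round(-(np.arctan2(Y[1],Y[0])-np.arctan2(R[1,0],R[0,0]))/.1,3),'zaxis',R[:,2].round(4))
    return R,p
def rel(*names):
    R,p=st()
    for n in names:
        d=np.array([*T[n],p[2]])-p; print(n,'tool shares',((R.T@d)/.2).round(4))
E
python3 -c "
from h import *
rel('navy','w3')"
```

```text
t 0.1 tcp [0.1369 0.5577 0.2044] w 0.0938 g 0.0 ft [0.2 0.3 0.2]
align: az shares 1.859 zaxis [-7.0e-04 -1.9e-03 -1.0e+00]
navy tool shares [-2.4821 -3.0775  0.0055]
w3 tool shares [-2.4696 -2.0145  0.0034]
```

play_rows(motion=[{"ax":0,"ay":0,"az":0.93,"tx":0,"ty":0,"tz":0,"claw":0.55},{"ax":0,"ay":0,"az":0.93,"tx":0,"ty":0,"tz":0,"claw":0.55},{"ax":0,"ay":0,"az":0,"tx":-0.28,"ty":-0.075,"tz":0,"claw":0.55},{"ax":0,"ay":0,"az":0,"tx":-0.28,"ty":-0.075,"tz":0,"claw":0.55},{"ax":0,"ay":0,"az":0,"tx":-0.28,"ty":-0.075,"tz":0,"claw":0.55},{"ax":0,"ay":0,"az":0,"tx":-0.28,"ty":-0.075,"tz":0,"claw":0.55},{"ax":0,"ay":0,"az":0,"tx":-0.28,"ty":-0.075,"tz":0,"claw":0.55},{"ax":0,"ay":0,"az":0,"tx":-0.28,"ty":-0.075,"tz":0,"claw":0.55},{"ax":0,"ay":0,"az":0,"tx":-0.28,"ty":-0.075,"tz":0,"claw":0.55},{"ax":0,"ay":0,"az":0,"tx":0,"ty":0,"tz":0,"claw":0.55}], force=15)

```text
time_s: 1.35
tcp_pos: [0.453, 0.2978, 0.2049]
tool_rot: [0.215, 0.977, -0.0, 0.0]
ft_force: [0.8, -0.5, 0.4]
width: 0.0518
grip_force: 0.0
```

```bash
python3 -c "
from h import *
rel('navy','w3')"
```

```text
t 1.35 tcp [0.453  0.2978 0.2049] w 0.0518 g 0.0 ft [ 0.8 -0.5  0.4]
align: az shares -0.062 zaxis [-2.e-04 -8.e-04 -1.e+00]
navy tool shares [-1.0441e+00 -2.0301e+00  1.9000e-03]
w3 tool shares [-0.8289 -0.9891  0.001 ]
```

play_rows(motion=[{"ax":0,"ay":0,"az":-0.06,"tx":-0.13,"ty":-0.254,"tz":0,"claw":0.55},{"ax":0,"ay":0,"az":0,"tx":-0.13,"ty":-0.254,"tz":0,"claw":0.55},{"ax":0,"ay":0,"az":0,"tx":-0.13,"ty":-0.254,"tz":0,"claw":0.55},{"ax":0,"ay":0,"az":0,"tx":-0.13,"ty":-0.254,"tz":0,"claw":0.55},{"ax":0,"ay":0,"az":0,"tx":-0.13,"ty":-0.254,"tz":0,"claw":0.55},{"ax":0,"ay":0,"az":0,"tx":-0.13,"ty":-0.254,"tz":0,"claw":0.55},{"ax":0,"ay":0,"az":0,"tx":-0.13,"ty":-0.254,"tz":0,"claw":0.55},{"ax":0,"ay":0,"az":0,"tx":-0.13,"ty":-0.254,"tz":0,"claw":0.55},{"ax":0,"ay":0,"az":0,"tx":0,"ty":0,"tz":0.25,"claw":0.55},{"ax":0,"ay":0,"az":0,"tx":0,"ty":0,"tz":0.25,"claw":0.55},{"ax":0,"ay":0,"az":0,"tx":0,"ty":0,"tz":0,"claw":0.55}])

```text
time_s: 2.72
tcp_pos: [0.4699, -0.1522, 0.1012]
tool_rot: [0.208, 0.978, 0.002, -0.005]
ft_force: [0.1, -0.1, 0.6]
width: 0.0515
grip_force: 0.0
```

```bash
python3 -c "
from h import *
rel('navy','w3')
im=capture('scene');cv2.imwrite('pics/s1.png',cv2.resize(im[120:400,200:460,::-1],None,fx=2,fy=2))"
```

```text
t 2.73 tcp [ 0.4699 -0.1522  0.1012] w 0.0515 g 0.0 ft [ 0.1 -0.1  0.6]
align: az shares 0.066 zaxis [-0.0098  0.0057 -0.9999]
navy tool shares [-0.0231 -0.0238 -0.0003]
w3 tool shares [0.1787 1.02   0.0033]
```

View pics/s1.png

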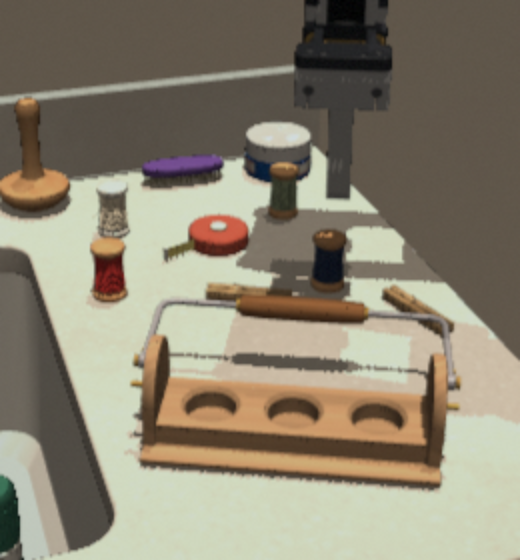

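The gripper hovers over navy and looks lined up. Correct by the residual, descend, close.

play_rows(motion=[{"ax":0,"ay":0,"az":0,"tx":-0.023,"ty":-0.024,"tz":0,"claw":0.55},{"ax":0,"ay":0,"az":0,"tx":0,"ty":0,"tz":0.15,"claw":0.55},{"ax":0,"ay":0,"az":0,"tx":0,"ty":0,"tz":0.15,"claw":0.55},{"ax":0,"ay":0,"az":0,"tx":0,"ty":0,"tz":0.1,"claw":0.55},{"ax":0,"ay":0,"az":0,"tx":0,"ty":0,"tz":0,"claw":0.55},{"ax":0,"ay":0,"az":0,"tx":0,"ty":0,"tz":0,"claw":0.2},{"ax":0,"ay":0,"az":0,"tx":0,"ty":0,"tz":0,"claw":0.2},{"ax":0,"ay":0,"az":0,"tx":0,"ty":0,"tz":0,"claw":0.2}], force=12)

```text
time_s: 3.78
tcp_pos: [0.4774, -0.1622, 0.0268]
tool_rot: [0.209, 0.978, -0.0, 0.001]
ft_force: [0.2, -0.7, 3.4]
width: 0.0285
grip_force: 12.0
```

```bash
python3 -c "
from h import *
rel('navy','w3')"
```

```text
t 3.77 tcp [ 0.4774 -0.1622  0.0268] w 0.0285 g 12.0 ft [ 0.2 -0.7  3.4]
align: az shares 0.059 zaxis [ 0.0024 -0.0012 -1.    ]
navy tool shares [ 0.0314  0.0066 -0.0001]
w3 tool shares [ 2.3390e-01  1.0502e+00 -8.0000e-04]
```

Closed 6 mm off centre because the hover reading hadn't settled. I'll open, correct and re-grip.

play_rows(motion=[{"ax":0,"ay":0,"az":0,"tx":0,"ty":0,"tz":0,"claw":0.5},{"ax":0,"ay":0,"az":0,"tx":0,"ty":0,"tz":0,"claw":0.5},{"ax":0,"ay":0,"az":0.06,"tx":0.031,"ty":0.007,"tz":0.025,"claw":0.5},{"ax":0,"ay":0,"az":0,"tx":0,"ty":0,"tz":0,"claw":0.5},{"ax":0,"ay":0,"az":0,"tx":0,"ty":0,"tz":0,"claw":0.5}])

```text
time_s: 4.4
tcp_pos: [0.4709, -0.1576, 0.0202]
tool_rot: [0.212, 0.977, 0.0, -0.0]
ft_force: [-0.2, -0.5, 1.1]
width: 0.0468
grip_force: 0.0
```

```bash
python3 -c "
from h import *
rel('navy','w3')"
```

```text
t 4.4 tcp [ 0.4709 -0.1576  0.0202] w 0.0468 g 0.0 ft [-0.2 -0.5  1.1]
align: az shares -0.001 zaxis [-4.e-04  2.e-04 -1.e+00]
navy tool shares [-0.0076 -0.0007 -0.    ]
w3 tool shares [2.0130e-01 1.0416e+00 1.0000e-04]
```

play_rows(motion=[{"ax":0,"ay":0,"az":0,"tx":0,"ty":0,"tz":0,"claw":0.2},{"ax":0,"ay":0,"az":0,"tx":0,"ty":0,"tz":0,"claw":0.2},{"ax":0,"ay":0,"az":0,"tx":0,"ty":0,"tz":0,"claw":0.2},{"ax":0,"ay":0,"az":0,"tx":0,"ty":0,"tz":-0.15,"claw":0.2},{"ax":0,"ay":0,"az":0,"tx":0,"ty":0,"tz":-0.2,"claw":0.2},{"ax":0,"ay":0,"az":0,"tx":0,"ty":0,"tz":-0.2,"claw":0.2},{"ax":0,"ay":0,"az":0,"tx":0.041,"ty":0.2,"tz":0,"claw":0.2},{"ax":0,"ay":0,"az":0,"tx":0.042,"ty":0.21,"tz":0,"claw":0.2},{"ax":0,"ay":0,"az":0,"tx":0.042,"ty":0.21,"tz":0,"claw":0.2},{"ax":0,"ay":0,"az":0,"tx":0.042,"ty":0.21,"tz":0,"claw":0.2},{"ax":0,"ay":0,"az":0,"tx":0.042,"ty":0.21,"tz":0,"claw":0.2},{"ax":0,"ay":0,"az":0,"tx":0,"ty":0,"tz":0,"claw":0.2}])

```text
time_s: 5.9
tcp_pos: [0.5193, 0.0512, 0.1304]
tool_rot: [0.21, 0.978, 0.0, -0.0]
ft_force: [-0.5, -0.7, -0.0]
width: 0.0287
grip_force: 12.0
```

play_rows(motion=[{"ax":0,"ay":0,"az":0,"tx":0,"ty":0,"tz":0,"claw":0.2},{"ax":0,"ay":0,"az":0,"tx":0,"ty":0,"tz":0,"claw":0.2},{"ax":0,"ay":0,"az":0,"tx":0,"ty":0,"tz":0,"claw":0.2}])

```text
time_s: 6.28
tcp_pos: [0.5191, 0.0478, 0.1304]
tool_rot: [0.213, 0.977, -0.0, -0.0]
ft_force: [-0.4, 0.5, 0.2]
width: 0.0286
grip_force: 12.0
```

```bash
python3 -c "
from h import *
rel('navy','w3')
im=capture('scene');cv2.imwrite('pics/s2.png',cv2.resize(im[120:400,200:460,::-1],None,fx=2,fy=2))
im=capture('top');cv2.imwrite('pics/t2.png',im[:,:,::-1])"
```

```text
t 6.28 tcp [0.5191 0.0478 0.1304] w 0.0286 g 12.0 ft [-0.4  0.5  0.2]
align: az shares -0.019 zaxis [-1.e-04 -1.e-04 -1.e+00]
navy tool shares [-2.1510e-01 -1.0351e+00  2.0000e-04]
w3 tool shares [-0.0044  0.0068 -0.    ]
```

View pics/s2.png

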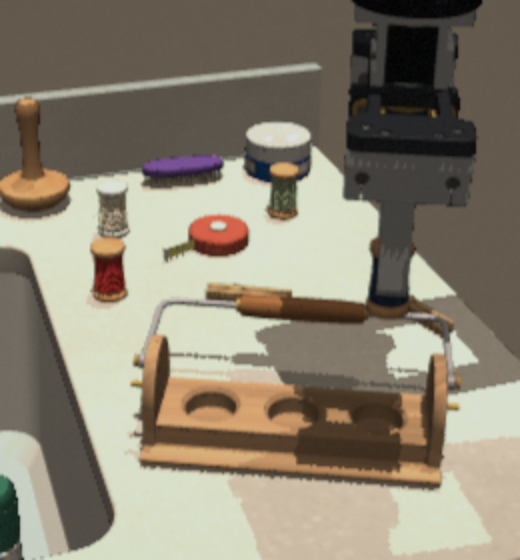

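Navy is held upright above the well 3 side; the remaining offset is about 1 mm. Lower and release.

play_rows(motion=[{"ax":0,"ay":0,"az":0,"tx":0.003,"ty":0.007,"tz":0.1,"claw":0.2},{"ax":0,"ay":0,"az":0,"tx":0,"ty":0,"tz":0.15,"claw":0.2},{"ax":0,"ay":0,"az":0,"tx":0,"ty":0,"tz":0.1,"claw":0.2},{"ax":0,"ay":0,"az":0,"tx":0,"ty":0,"tz":0.08,"claw":0.2},{"ax":0,"ay":0,"az":0,"tx":0,"ty":0,"tz":0.07,"claw":0.2},{"ax":0,"ay":0,"az":0,"tx":0,"ty":0,"tz":0,"claw":0.2},{"ax":0,"ay":0,"az":0,"tx":0,"ty":0,"tz":0,"claw":0.2}])

```text
time_s: 7.25
tcp_pos: [0.5197, 0.0503, 0.031]
tool_rot: [0.212, 0.977, 0.0, 0.0]
ft_force: [0.4, -0.4, 0.6]
width: 0.0288
grip_force: 12.0
```

```bash
python3 -c "
from h import *
rel('navy','w3')"
```

```text
t 7.25 tcp [0.5197 0.0503 0.031 ] w 0.0288 g 12.0 ft [ 0.4 -0.4  0.6]
align: az shares -0.002 zaxis [ 8.e-04 -1.e-04 -1.e+00]
navy tool shares [-2.1550e-01 -1.0482e+00 -1.0000e-04]
w3 tool shares [-0.0066 -0.0059  0.    ]
```

play_rows(motion=[{"ax":0,"ay":0,"az":0,"tx":0,"ty":0,"tz":0,"claw":0.5},{"ax":0,"ay":0,"az":0,"tx":0,"ty":0,"tz":0,"claw":0.5},{"ax":0,"ay":0,"az":0,"tx":0,"ty":0,"tz":-0.1,"claw":0.5},{"ax":0,"ay":0,"az":0,"tx":0,"ty":0,"tz":-0.2,"claw":0.5},{"ax":0,"ay":0,"az":0,"tx":0,"ty":0,"tz":-0.2,"claw":0.5},{"ax":0,"ay":0,"az":0,"tx":-0.227,"ty":-0.172,"tz":0,"claw":0.5},{"ax":0,"ay":0,"az":0,"tx":-0.227,"ty":-0.172,"tz":0,"claw":0.5},{"ax":0,"ay":0,"az":0,"tx":-0.227,"ty":-0.172,"tz":0,"claw":0.5},{"ax":0,"ay":0,"az":0,"tx":-0.227,"ty":-0.172,"tz":0,"claw":0.5},{"ax":0,"ay":0,"az":0,"tx":-0.227,"ty":-0.172,"tz":0,"claw":0.5},{"ax":0,"ay":0,"az":0,"tx":0,"ty":0,"tz":0,"claw":0.5},{"ax":0,"ay":0,"az":0,"tx":0,"ty":0,"tz":0,"claw":0.5}])

```text
time_s: 8.75
tcp_pos: [0.6542, -0.1998, 0.13]
tool_rot: [0.212, 0.977, 0.0, -0.001]
ft_force: [-0.1, -0.3, 1.3]
width: 0.0472
grip_force: 0.0
```

play_rows(motion=[{"ax":0,"ay":0,"az":0,"tx":0,"ty":0,"tz":0.1,"claw":0.5},{"ax":0,"ay":0,"az":0,"tx":0,"ty":0,"tz":0,"claw":0.5},{"ax":0,"ay":0,"az":0,"tx":0,"ty":0,"tz":0,"claw":0.5}])

```text
time_s: 9.12
tcp_pos: [0.6541, -0.1991, 0.1099]
tool_rot: [0.211, 0.977, 0.0, -0.001]
ft_force: [1.4, -0.1, -0.2]
width: 0.0468
grip_force: 0.0
```

```bash
python3 -c "
from h import *
rel('red','w1')
im=capture('scene');a=cv2.resize(im[120:400,200:460,::-1],None,fx=1.5,fy=1.5);cv2.imwrite('pics/s3.png',a)"
```

```text
t 9.12 tcp [ 0.6541 -0.1991  0.1099] w 0.0468 g 0.0 ft [ 1.4 -0.1 -0.2]
align: az shares 0.01 zaxis [-1.2e-03  5.0e-04 -1.0e+00]
red tool shares [-0.0047 -0.0035 -0.    ]
w1 tool shares [5.402e-01 8.516e-01 7.000e-04]
```

View pics/s3.png

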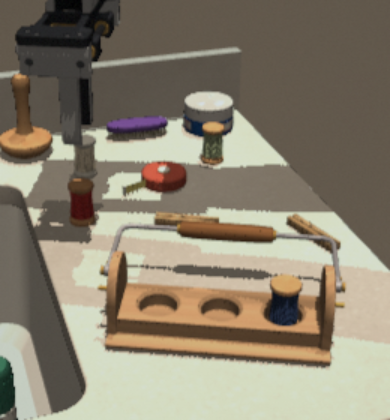

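Navy (285,300) is seated in well 3, and the gripper is over red. Descend and grip.

play_rows(motion=[{"ax":0,"ay":0,"az":0,"tx":-0.003,"ty":-0.003,"tz":0.15,"claw":0.5},{"ax":0,"ay":0,"az":0,"tx":0,"ty":0,"tz":0.15,"claw":0.5},{"ax":0,"ay":0,"az":0,"tx":0,"ty":0,"tz":0.147,"claw":0.5},{"ax":0,"ay":0,"az":0,"tx":0,"ty":0,"tz":0,"claw":0.5},{"ax":0,"ay":0,"az":0,"tx":0,"ty":0,"tz":0,"claw":0.5}])

```text
time_s: 9.8
tcp_pos: [0.6561, -0.2014, 0.0226]
tool_rot: [0.212, 0.977, -0.0, 0.001]
ft_force: [-0.6, -0.3, 0.1]
width: 0.0471
grip_force: 0.0
```

```bash
python3 -c "
from h import *
rel('red','w1')"
```

```text
t 9.8 tcp [ 0.6561 -0.2014  0.0226] w 0.0471 g 0.0 ft [-0.6 -0.3  0.1]
align: az shares -0.0 zaxis [ 0.0021 -0.001  -1.    ]
red tool shares [ 0.0088  0.003  -0.    ]
w1 tool shares [ 0.5546  0.8575 -0.0013]
```

play_rows(motion=[{"ax":0,"ay":0,"az":0,"tx":0,"ty":0,"tz":0,"claw":0.2},{"ax":0,"ay":0,"az":0,"tx":0,"ty":0,"tz":0,"claw":0.2},{"ax":0,"ay":0,"az":0,"tx":0,"ty":0,"tz":0,"claw":0.2},{"ax":0,"ay":0,"az":0,"tx":0,"ty":0,"tz":-0.15,"claw":0.2},{"ax":0,"ay":0,"az":0,"tx":0,"ty":0,"tz":-0.2,"claw":0.2},{"ax":0,"ay":0,"az":0,"tx":0,"ty":0,"tz":-0.2,"claw":0.2},{"ax":0,"ay":0,"az":0,"tx":0.109,"ty":0.171,"tz":0,"claw":0.2},{"ax":0,"ay":0,"az":0,"tx":0.109,"ty":0.171,"tz":0,"claw":0.2},{"ax":0,"ay":0,"az":0,"tx":0.109,"ty":0.171,"tz":0,"claw":0.2},{"ax":0,"ay":0,"az":0,"tx":0.109,"ty":0.171,"tz":0,"claw":0.2},{"ax":0,"ay":0,"az":0,"tx":0.109,"ty":0.171,"tz":0,"claw":0.2},{"ax":0,"ay":0,"az":0,"tx":0,"ty":0,"tz":0,"claw":0.2}])

```text
time_s: 11.3
tcp_pos: [0.6258, 0.0026, 0.131]
tool_rot: [0.21, 0.978, 0.0, -0.0]
ft_force: [0.2, -0.9, -0.6]
width: 0.0289
grip_force: 12.0
```

play_rows(motion=[{"ax":0,"ay":0,"az":0,"tx":0,"ty":0,"tz":0,"claw":0.2},{"ax":0,"ay":0,"az":0,"tx":0,"ty":0,"tz":0,"claw":0.2},{"ax":0,"ay":0,"az":0,"tx":0,"ty":0,"tz":0,"claw":0.2},{"ax":0,"ay":0,"az":0,"tx":0,"ty":0,"tz":0,"claw":0.2}])

```text
time_s: 11.8
tcp_pos: [0.6266, -0.001, 0.131]
tool_rot: [0.212, 0.977, -0.0, -0.0]
ft_force: [0.2, -0.2, 0.3]
width: 0.0287
grip_force: 12.0
```

```bash
python3 -c "
from h import *
rel('red','w1')"
```

```text
t 11.8 tcp [ 0.6266 -0.001   0.131 ] w 0.0287 g 12.0 ft [ 0.2 -0.2  0.3]
align: az shares -0.013 zaxis [-1.e-04 -0.e+00 -1.e+00]
red tool shares [-0.5408 -0.8475  0.    ]
w1 tool shares [ 0.006   0.0063 -0.    ]
```

play_rows(motion=[{"ax":0,"ay":0,"az":0,"tx":-0.003,"ty":0.006,"tz":0.1,"claw":0.2},{"ax":0,"ay":0,"az":0,"tx":0,"ty":0,"tz":0.15,"claw":0.2},{"ax":0,"ay":0,"az":0,"tx":0,"ty":0,"tz":0.1,"claw":0.2},{"ax":0,"ay":0,"az":0,"tx":0,"ty":0,"tz":0.08,"claw":0.2},{"ax":0,"ay":0,"az":0,"tx":0,"ty":0,"tz":0.06,"claw":0.2},{"ax":0,"ay":0,"az":0,"tx":0,"ty":0,"tz":0,"claw":0.2},{"ax":0,"ay":0,"az":0,"tx":0,"ty":0,"tz":0,"claw":0.2}])

```text
time_s: 12.68
tcp_pos: [0.6283, 0.0006, 0.0338]
tool_rot: [0.212, 0.977, 0.0, 0.001]
ft_force: [-0.6, 0.9, -0.6]
width: 0.0289
grip_force: 12.0
```

```bash
python3 -c "
from h import *
rel('sage','w1')"
```

```text
t 12.68 tcp [6.283e-01 6.000e-04 3.380e-02] w 0.0289 g 12.0 ft [-0.6  0.9 -0.6]
align: az shares -0.001 zaxis [ 1.4e-03 -2.0e-04 -1.0e+00]
sage tool shares [ 1.3890e-01 -1.6986e+00 -8.0000e-04]
w1 tool shares [ 0.0104 -0.0041 -0.    ]
```

play_rows(motion=[{"ax":0,"ay":0,"az":0,"tx":0,"ty":0,"tz":0,"claw":0.5},{"ax":0,"ay":0,"az":0,"tx":0,"ty":0,"tz":0,"claw":0.5},{"ax":0,"ay":0,"az":0,"tx":0,"ty":0,"tz":-0.1,"claw":0.5},{"ax":0,"ay":0,"az":0,"tx":0,"ty":0,"tz":-0.2,"claw":0.5},{"ax":0,"ay":0,"az":0,"tx":0,"ty":0,"tz":-0.15,"claw":0.5},{"ax":0,"ay":0,"az":0,"tx":0.023,"ty":-0.283,"tz":0,"claw":0.5},{"ax":0,"ay":0,"az":0,"tx":0.023,"ty":-0.283,"tz":0,"claw":0.5},{"ax":0,"ay":0,"az":0,"tx":0.023,"ty":-0.283,"tz":0,"claw":0.5},{"ax":0,"ay":0,"az":0,"tx":0.023,"ty":-0.283,"tz":0,"claw":0.5},{"ax":0,"ay":0,"az":0,"tx":0.023,"ty":-0.283,"tz":0,"claw":0.5},{"ax":0,"ay":0,"az":0,"tx":0.023,"ty":-0.283,"tz":0,"claw":0.5},{"ax":0,"ay":0,"az":0,"tx":0,"ty":0,"tz":0,"claw":0.5}])

```text
time_s: 14.18
tcp_pos: [0.4608, -0.3009, 0.125]
tool_rot: [0.215, 0.977, -0.001, 0.001]
ft_force: [-0.1, 0.5, -0.4]
width: 0.0468
grip_force: 0.0
```

play_rows(motion=[{"ax":0,"ay":0,"az":0,"tx":0,"ty":0,"tz":0.1,"claw":0.5},{"ax":0,"ay":0,"az":0,"tx":0,"ty":0,"tz":0,"claw":0.5},{"ax":0,"ay":0,"az":0,"tx":0,"ty":0,"tz":0,"claw":0.5}])

```text
time_s: 14.55
tcp_pos: [0.4627, -0.2965, 0.104]
tool_rot: [0.211, 0.977, -0.0, 0.0]
ft_force: [-0.2, -0.1, -0.6]
width: 0.047
grip_force: 0.0
```

```bash
python3 -c "
from h import *
rel('sage','w2')
im=capture('scene');a=cv2.resize(im[120:400,200:460,::-1],None,fx=1.5,fy=1.5);cv2.imwrite('pics/s4.png',a)"
```

```text
t 14.55 tcp [ 0.4627 -0.2965  0.104 ] w 0.047 g 0.0 ft [-0.2 -0.1 -0.6]
align: az shares 0.012 zaxis [ 8.e-04 -5.e-04 -1.e+00]
sage tool shares [-0.0001 -0.0039  0.    ]
w2 tool shares [ 1.5910e-01  1.6908e+00 -3.0000e-04]
```

View pics/s4.png

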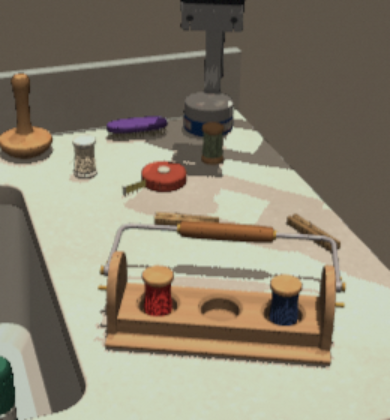

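Red (158,290) and navy (285,300) are both seated, and the gripper is over sage. Next: descend and grip.

play_rows(motion=[{"ax":0,"ay":0,"az":0,"tx":0,"ty":-0.003,"tz":0.15,"claw":0.5},{"ax":0,"ay":0,"az":0,"tx":0,"ty":0,"tz":0.15,"claw":0.5},{"ax":0,"ay":0,"az":0,"tx":0,"ty":0,"tz":0.12,"claw":0.5},{"ax":0,"ay":0,"az":0,"tx":0,"ty":0,"tz":0,"claw":0.5},{"ax":0,"ay":0,"az":0,"tx":0,"ty":0,"tz":0,"claw":0.5}])

```text
time_s: 15.22
tcp_pos: [0.4627, -0.2982, 0.0204]
tool_rot: [0.212, 0.977, -0.001, 0.001]
ft_force: [0.2, -0.1, -1.1]
width: 0.0471
grip_force: 0.0
```

```bash
python3 -c "
from h import *
rel('sage','w2')"
```

```text
t 15.22 tcp [ 0.4627 -0.2982  0.0204] w 0.0471 g 0.0 ft [ 0.2 -0.1 -1.1]
align: az shares 0.003 zaxis [ 0.0017 -0.0015 -1.    ]
sage tool shares [ 0.0034  0.0038 -0.    ]
w2 tool shares [ 1.6420e-01  1.6983e+00 -1.5000e-03]
```

play_rows(motion=[{"ax":0,"ay":0,"az":0,"tx":0,"ty":0,"tz":0,"claw":0.2},{"ax":0,"ay":0,"az":0,"tx":0,"ty":0,"tz":0,"claw":0.2},{"ax":0,"ay":0,"az":0,"tx":0,"ty":0,"tz":0,"claw":0.2},{"ax":0,"ay":0,"az":0,"tx":0,"ty":0,"tz":-0.15,"claw":0.2},{"ax":0,"ay":0,"az":0,"tx":0,"ty":0,"tz":-0.2,"claw":0.2},{"ax":0,"ay":0,"az":0,"tx":0,"ty":0,"tz":-0.2,"claw":0.2},{"ax":0,"ay":0,"az":0,"tx":0.027,"ty":0.283,"tz":0,"claw":0.2},{"ax":0,"ay":0,"az":0,"tx":0.027,"ty":0.283,"tz":0,"claw":0.2},{"ax":0,"ay":0,"az":0,"tx":0.027,"ty":0.283,"tz":0,"claw":0.2},{"ax":0,"ay":0,"az":0,"tx":0.027,"ty":0.283,"tz":0,"claw":0.2},{"ax":0,"ay":0,"az":0,"tx":0.027,"ty":0.283,"tz":0,"claw":0.2},{"ax":0,"ay":0,"az":0,"tx":0.027,"ty":0.283,"tz":0,"claw":0.2}])

```text
time_s: 16.73
tcp_pos: [0.5731, 0.0267, 0.1292]
tool_rot: [0.212, 0.977, -0.0, 0.0]
ft_force: [0.2, -0.2, -0.1]
width: 0.0291
grip_force: 12.0
```

play_rows(motion=[{"ax":0,"ay":0,"az":0,"tx":0,"ty":0,"tz":0,"claw":0.2},{"ax":0,"ay":0,"az":0,"tx":0,"ty":0,"tz":0,"claw":0.2},{"ax":0,"ay":0,"az":0,"tx":0,"ty":0,"tz":0,"claw":0.2},{"ax":0,"ay":0,"az":0,"tx":0,"ty":0,"tz":0,"claw":0.2},{"ax":0,"ay":0,"az":0,"tx":0,"ty":0,"tz":0,"claw":0.2}])

```text
time_s: 17.35
tcp_pos: [0.5726, 0.0239, 0.1291]
tool_rot: [0.213, 0.977, -0.0, 0.0]
ft_force: [-0.2, -0.6, 0.7]
width: 0.0289
grip_force: 12.0
```

```bash
python3 -c "
from h import *
rel('sage','w2')"
```

```text
t 17.35 tcp [0.5726 0.0239 0.1291] w 0.0289 g 12.0 ft [-0.2 -0.6  0.7]
align: az shares -0.018 zaxis [ 0.e+00 -1.e-04 -1.e+00]
sage tool shares [-1.6570e-01 -1.6895e+00  1.0000e-04]
w2 tool shares [-0.0014  0.0046 -0.    ]
```

play_rows(motion=[{"ax":0,"ay":0,"az":0,"tx":-0.004,"ty":0.004,"tz":0.1,"claw":0.2},{"ax":0,"ay":0,"az":0,"tx":0,"ty":0,"tz":0.15,"claw":0.2},{"ax":0,"ay":0,"az":0,"tx":0,"ty":0,"tz":0.1,"claw":0.2},{"ax":0,"ay":0,"az":0,"tx":0,"ty":0,"tz":0.08,"claw":0.2},{"ax":0,"ay":0,"az":0,"tx":0,"ty":0,"tz":0.065,"claw":0.2},{"ax":0,"ay":0,"az":0,"tx":0,"ty":0,"tz":0,"claw":0.2},{"ax":0,"ay":0,"az":0,"tx":0,"ty":0,"tz":0,"claw":0.2}])

```text
time_s: 18.23
tcp_pos: [0.5743, 0.0252, 0.0307]
tool_rot: [0.212, 0.977, 0.0, 0.001]
ft_force: [0.4, 0.8, -0.1]
width: 0.0288
grip_force: 12.0
```

```bash
python3 -c "
from h import *
rel('grip','w2')"
```

```text
t 18.23 tcp [0.5743 0.0252 0.0307] w 0.0288 g 12.0 ft [ 0.4  0.8 -0.1]
align: az shares -0.002 zaxis [ 1.e-03 -1.e-04 -1.e+00]
grip tool shares [ 3.600e-03 -4.049e-01 -1.000e-04]
w2 tool shares [ 0.0036 -0.0049 -0.    ]
```

play_rows(motion=[{"ax":0,"ay":0,"az":0,"tx":0,"ty":0,"tz":0,"claw":0.45},{"ax":0,"ay":0,"az":0,"tx":0,"ty":0,"tz":0,"claw":0.45},{"ax":0,"ay":0,"az":0,"tx":0,"ty":0,"tz":-0.1,"claw":0.45},{"ax":0,"ay":0,"az":0,"tx":0,"ty":0,"tz":-0.2,"claw":0.45},{"ax":0,"ay":0,"az":0,"tx":0,"ty":0,"tz":-0.15,"claw":0.45},{"ax":0,"ay":0,"az":0,"tx":0.002,"ty":-0.2,"tz":0,"claw":0.45},{"ax":0,"ay":0,"az":0,"tx":0.002,"ty":-0.2,"tz":0,"claw":0.45},{"ax":0,"ay":0,"az":0,"tx":0,"ty":0,"tz":0,"claw":0.45},{"ax":0,"ay":0,"az":0,"tx":0,"ty":0,"tz":0,"claw":0.45},{"ax":0,"ay":0,"az":0,"tx":0,"ty":0,"tz":0,"claw":0.45}])

```text
time_s: 19.48
tcp_pos: [0.5404, -0.0463, 0.1201]
tool_rot: [0.211, 0.977, 0.0, 0.0]
ft_force: [-0.2, -0.4, -0.5]
width: 0.0425
grip_force: 0.0
```

```bash
python3 -c "
from h import *
rel('grip','w2')
im=capture('scene');a=cv2.resize(im[120:400,200:460,::-1],None,fx=1.6,fy=1.6)
b=cv2.resize(capture('top')[165:315,155:305,::-1],None,fx=2.5,fy=2.5);b=cv2.copyMakeBorder(b,0,a.shape[0]-b.shape[0],0,0,0)
cv2.imwrite('pics/s5.png',np.hstack([a,b]))"
```

```text
t 19.48 tcp [ 0.5404 -0.0463  0.1201] w 0.0425 g 0.0 ft [-0.2 -0.4 -0.5]
align: az shares 0.009 zaxis [ 3.e-04  3.e-04 -1.e+00]
grip tool shares [-0.003 -0.009 -0.   ]
w2 tool shares [-3.30e-03  3.91e-01  2.00e-04]
```

View pics/s5.png

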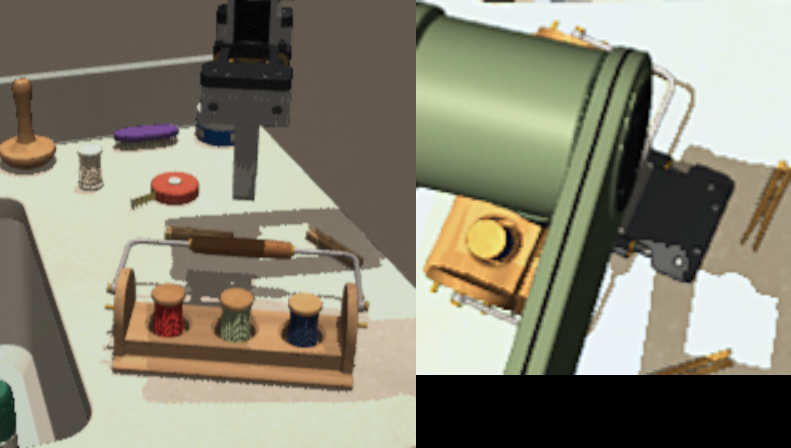

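All three spools are seated at (168,310), (236,312) and (304,318). The gripper is over the handle grip. Lower onto it and close.

play_rows(motion=[{"ax":0,"ay":0,"az":0,"tx":-0.003,"ty":-0.006,"tz":0.1,"claw":0.45},{"ax":0,"ay":0,"az":0,"tx":0,"ty":0,"tz":0.12,"claw":0.45},{"ax":0,"ay":0,"az":0,"tx":0,"ty":0,"tz":0.12,"claw":0.45},{"ax":0,"ay":0,"az":0,"tx":0,"ty":0,"tz":0.075,"claw":0.45},{"ax":0,"ay":0,"az":0,"tx":0,"ty":0,"tz":0,"claw":0.45},{"ax":0,"ay":0,"az":0,"tx":0,"ty":0,"tz":0,"claw":0.45},{"ax":0,"ay":0,"az":0,"tx":0,"ty":0,"tz":0,"claw":0.45}])

```text
time_s: 20.45
tcp_pos: [0.541, -0.0487, 0.0382]
tool_rot: [0.212, 0.977, -0.0, 0.001]
ft_force: [0.1, 0.2, 0.2]
width: 0.0422
grip_force: 0.0
```

```bash
python3 -c "
from h import *
rel('grip','w2')"
```

```text
t 20.45 tcp [ 0.541  -0.0487  0.0382] w 0.0422 g 0.0 ft [0.1 0.2 0.2]
align: az shares -0.001 zaxis [ 2.1e-03 -6.0e-04 -1.0e+00]
grip tool shares [ 0.005   0.0007 -0.    ]
w2 tool shares [5.000e-03 4.007e-01 1.000e-04]
```

play_rows(motion=[{"ax":0,"ay":0,"az":0,"tx":0,"ty":0,"tz":0,"claw":0.05},{"ax":0,"ay":0,"az":0,"tx":0,"ty":0,"tz":0,"claw":0.05},{"ax":0,"ay":0,"az":0,"tx":0,"ty":0,"tz":0,"claw":0.05},{"ax":0,"ay":0,"az":0,"tx":0,"ty":0,"tz":0,"claw":0.05},{"ax":0,"ay":0,"az":0,"tx":0,"ty":0,"tz":0,"claw":0.05}], force=25)

```text
time_s: 21.08
tcp_pos: [0.5402, -0.0484, 0.0372]
tool_rot: [0.212, 0.977, 0.0, 0.0]
ft_force: [-0.2, 0.8, 0.8]
width: 0.0174
grip_force: 25.0
```

```bash
python3 -c "
from h import *
rel('grip','w2')"
```

```text
t 21.07 tcp [ 0.5402 -0.0484  0.0372] w 0.0174 g 25.0 ft [-0.2  0.8  0.8]
align: az shares -0.001 zaxis [ 4.e-04  1.e-04 -1.e+00]
grip tool shares [0.0006 0.0009 0.    ]
w2 tool shares [6.000e-04 4.009e-01 1.000e-04]
```

Gripped at 17.4 mm. Now swing up along the 80 mm arc in small steps, first half.

play_rows(motion=[{"ax":0,"ay":0,"az":0,"tx":0,"ty":0.0015,"tz":-0.035,"claw":0.05},{"ax":0,"ay":0,"az":0,"tx":0,"ty":0.0045,"tz":-0.0345,"claw":0.05},{"ax":0,"ay":0,"az":0,"tx":0,"ty":0.0075,"tz":-0.034,"claw":0.05},{"ax":0,"ay":0,"az":0,"tx":0,"ty":0.0105,"tz":-0.0335,"claw":0.05},{"ax":0,"ay":0,"az":0,"tx":0,"ty":0.0135,"tz":-0.032,"claw":0.05},{"ax":0,"ay":0,"az":0,"tx":0,"ty":0.016,"tz":-0.031,"claw":0.05},{"ax":0,"ay":0,"az":0,"tx":0,"ty":0.019,"tz":-0.0295,"claw":0.05},{"ax":0,"ay":0,"az":0,"tx":0,"ty":0.021,"tz":-0.0275,"claw":0.05},{"ax":0,"ay":0,"az":0,"tx":0,"ty":0.0235,"tz":-0.0255,"claw":0.05},{"ax":0,"ay":0,"az":0,"tx":0,"ty":0,"tz":0,"claw":0.05},{"ax":0,"ay":0,"az":0,"tx":0,"ty":0,"tz":0,"claw":0.05}])

```text
time_s: 22.45
tcp_pos: [0.5501, -0.0275, 0.0938]
tool_rot: [0.212, 0.977, -0.0, 0.001]
ft_force: [-2.1, -3.2, 0.9]
width: 0.0169
grip_force: 25.0
```

```bash
python3 -c "
from h import *
R,p=st();g=p+np.array([0,0,-0])-0; q=np.array([(p[:2]-m)@X, p[2]+.019-.056]);print('grip x,z rel pivot',q,'r',np.hypot(*q),'tool x off',(p[:2]-m)@Y)"
```

```text
t 22.45 tcp [ 0.5501 -0.0275  0.0938] w 0.0169 g 25.0 ft [-2.1 -3.2  0.9]
align: az shares 0.001 zaxis [ 1.e-03 -7.e-04 -1.e+00]
grip x,z rel pivot [-0.05703884  0.05677629] r 0.08047966219786697 tool x off -0.0004960996240422075
```

play_rows(motion=[{"ax":0,"ay":0,"az":0,"tx":0,"ty":0.0255,"tz":-0.0235,"claw":0.05},{"ax":0,"ay":0,"az":0,"tx":0,"ty":0.0275,"tz":-0.021,"claw":0.05},{"ax":0,"ay":0,"az":0,"tx":0,"ty":0.0295,"tz":-0.019,"claw":0.05},{"ax":0,"ay":0,"az":0,"tx":0,"ty":0.031,"tz":-0.016,"claw":0.05},{"ax":0,"ay":0,"az":0,"tx":0,"ty":0.032,"tz":-0.0135,"claw":0.05},{"ax":0,"ay":0,"az":0,"tx":0,"ty":0.0335,"tz":-0.0105,"claw":0.05},{"ax":0,"ay":0,"az":0,"tx":0,"ty":0.034,"tz":-0.0075,"claw":0.05},{"ax":0,"ay":0,"az":0,"tx":0,"ty":0.0345,"tz":-0.0045,"claw":0.05},{"ax":0,"ay":0,"az":0,"tx":0,"ty":0.035,"tz":-0.0015,"claw":0.05},{"ax":0,"ay":0,"az":0,"tx":0,"ty":0,"tz":0,"claw":0.05},{"ax":0,"ay":0,"az":0,"tx":0,"ty":0,"tz":0,"claw":0.05},{"ax":0,"ay":0,"az":0,"tx":0,"ty":0,"tz":0,"claw":0.05}])

```text
time_s: 23.95
tcp_pos: [0.5738, 0.0249, 0.1176]
tool_rot: [0.212, 0.977, 0.001, 0.001]
ft_force: [-2.1, -0.7, 5.7]
width: 0.0171
grip_force: 25.0
```

```bash
python3 -c "
from h import *
R,p=st();q=np.array([(p[:2]-m)@X, p[2]+.019-.056]);print('grip x,z rel pivot',q,'r',np.hypot(*q),'tool x off',(p[:2]-m)@Y)
im=capture('scene');a=cv2.resize(im[120:400,200:460,::-1],None,fx=2,fy=2)
cv2.imwrite('pics/s6.png',a)"
```

```text
t 23.95 tcp [0.5738 0.0249 0.1176] w 0.0171 g 25.0 ft [-2.1 -0.7  5.7]
align: az shares -0.0 zaxis [ 1.7e-03  9.0e-04 -1.0e+00]
grip x,z rel pivot [0.00040698 0.08061804] r 0.08061906477947077 tool x off -0.0004272675006488667
```

View pics/s6.png

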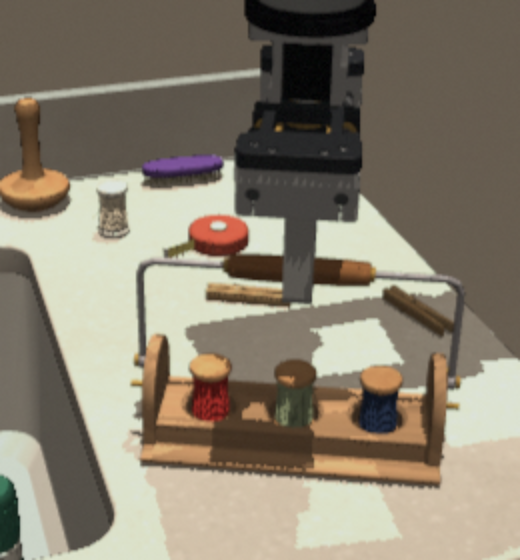

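The handle is upright over the standing, loaded carrier. Lift it smoothly by 12 cm and let it settle.

play_rows(motion=[{"ax":0,"ay":0,"az":0,"tx":0,"ty":0,"tz":-0.01,"claw":0.05},{"ax":0,"ay":0,"az":0,"tx":0,"ty":0,"tz":-0.03,"claw":0.05},{"ax":0,"ay":0,"az":0,"tx":0,"ty":0,"tz":-0.05,"claw":0.05},{"ax":0,"ay":0,"az":0,"tx":0,"ty":0,"tz":-0.06,"claw":0.05},{"ax":0,"ay":0,"az":0,"tx":0,"ty":0,"tz":-0.07,"claw":0.05},{"ax":0,"ay":0,"az":0,"tx":0,"ty":0,"tz":-0.08,"claw":0.05},{"ax":0,"ay":0,"az":0,"tx":0,"ty":0,"tz":-0.08,"claw":0.05},{"ax":0,"ay":0,"az":0,"tx":0,"ty":0,"tz":-0.07,"claw":0.05},{"ax":0,"ay":0,"az":0,"tx":0,"ty":0,"tz":-0.06,"claw":0.05},{"ax":0,"ay":0,"az":0,"tx":0,"ty":0,"tz":-0.05,"claw":0.05},{"ax":0,"ay":0,"az":0,"tx":0,"ty":0,"tz":-0.03,"claw":0.05},{"ax":0,"ay":0,"az":0,"tx":0,"ty":0,"tz":-0.01,"claw":0.05}])

```text
time_s: 25.5
tcp_pos: [0.5731, 0.0242, 0.2372]
tool_rot: [0.212, 0.977, -0.0, 0.0]
ft_force: [0.3, 0.8, -3.7]
width: 0.0169
grip_force: 25.0
```

play_rows(motion=[{"ax":0,"ay":0,"az":0,"tx":0,"ty":0,"tz":0,"claw":0.05},{"ax":0,"ay":0,"az":0,"tx":0,"ty":0,"tz":0,"claw":0.05},{"ax":0,"ay":0,"az":0,"tx":0,"ty":0,"tz":0,"claw":0.05},{"ax":0,"ay":0,"az":0,"tx":0,"ty":0,"tz":0,"claw":0.05},{"ax":0,"ay":0,"az":0,"tx":0,"ty":0,"tz":0,"claw":0.05},{"ax":0,"ay":0,"az":0,"tx":0,"ty":0,"tz":0,"claw":0.05},{"ax":0,"ay":0,"az":0,"tx":0,"ty":0,"tz":0,"claw":0.05},{"ax":0,"ay":0,"az":0,"tx":0,"ty":0,"tz":0,"claw":0.05},{"ax":0,"ay":0,"az":0,"tx":0,"ty":0,"tz":0,"claw":0.05},{"ax":0,"ay":0,"az":0,"tx":0,"ty":0,"tz":0,"claw":0.05},{"ax":0,"ay":0,"az":0,"tx":0,"ty":0,"tz":0,"claw":0.05},{"ax":0,"ay":0,"az":0,"tx":0,"ty":0,"tz":0,"claw":0.05}])

```text
time_s: 27.0
tcp_pos: [0.5731, 0.0242, 0.2369]
tool_rot: [0.212, 0.977, -0.0, 0.0]
ft_force: [0.7, -0.6, -3.8]
width: 0.0174
grip_force: 25.0
```

```bash
python3 -c "
from h import *
st()
F=[capture('scene')[:,:,::-1] for _ in range(8)]
print([float(cv2.absdiff(F[0][100:400,200:460],f[100:400,200:460]).mean()) for f in F])
cv2.imwrite('pics/s7.png',cv2.resize(F[-1][80:400,200:460],None,fx=1.8,fy=1.8))"
```

```text
t 27.0 tcp [0.5731 0.0242 0.2369] w 0.0174 g 25.0 ft [ 0.7 -0.6 -3.8]
align: az shares -0.001 zaxis [-0. -0. -1.]
[0.0, 0.904982905982906, 1.0039017094017093, 1.0739957264957265, 1.1281837606837606, 1.1591324786324786, 1.1626367521367522, 1.145982905982906]
```

View pics/s7.png

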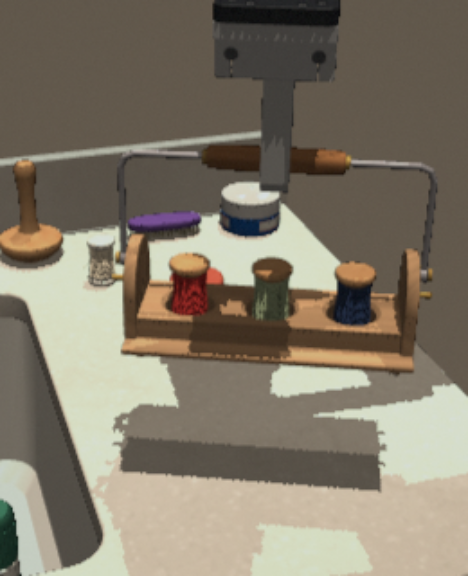

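The carrier hangs about level with all spools seated and cream still standing on the worktop. I'll let the slight sway die out.

play_rows(motion=[{"ax":0,"ay":0,"az":0,"tx":0,"ty":0,"tz":0,"claw":0.05},{"ax":0,"ay":0,"az":0,"tx":0,"ty":0,"tz":0,"claw":0.05},{"ax":0,"ay":0,"az":0,"tx":0,"ty":0,"tz":0,"claw":0.05},{"ax":0,"ay":0,"az":0,"tx":0,"ty":0,"tz":0,"claw":0.05},{"ax":0,"ay":0,"az":0,"tx":0,"ty":0,"tz":0,"claw":0.05},{"ax":0,"ay":0,"az":0,"tx":0,"ty":0,"tz":0,"claw":0.05},{"ax":0,"ay":0,"az":0,"tx":0,"ty":0,"tz":0,"claw":0.05},{"ax":0,"ay":0,"az":0,"tx":0,"ty":0,"tz":0,"claw":0.05},{"ax":0,"ay":0,"az":0,"tx":0,"ty":0,"tz":0,"claw":0.05},{"ax":0,"ay":0,"az":0,"tx":0,"ty":0,"tz":0,"claw":0.05},{"ax":0,"ay":0,"az":0,"tx":0,"ty":0,"tz":0,"claw":0.05},{"ax":0,"ay":0,"az":0,"tx":0,"ty":0,"tz":0,"claw":0.05}])

```text
time_s: 28.9
tcp_pos: [0.573, 0.0242, 0.2369]
tool_rot: [0.212, 0.977, 0.0, -0.0]
ft_force: [-0.2, 0.4, -3.4]
width: 0.0173
grip_force: 25.0
```

play_rows(motion=[{"ax":0,"ay":0,"az":0,"tx":0,"ty":0,"tz":0,"claw":0.05},{"ax":0,"ay":0,"az":0,"tx":0,"ty":0,"tz":0,"claw":0.05},{"ax":0,"ay":0,"az":0,"tx":0,"ty":0,"tz":0,"claw":0.05},{"ax":0,"ay":0,"az":0,"tx":0,"ty":0,"tz":0,"claw":0.05},{"ax":0,"ay":0,"az":0,"tx":0,"ty":0,"tz":0,"claw":0.05},{"ax":0,"ay":0,"az":0,"tx":0,"ty":0,"tz":0,"claw":0.05},{"ax":0,"ay":0,"az":0,"tx":0,"ty":0,"tz":0,"claw":0.05},{"ax":0,"ay":0,"az":0,"tx":0,"ty":0,"tz":0,"claw":0.05},{"ax":0,"ay":0,"az":0,"tx":0,"ty":0,"tz":0,"claw":0.05},{"ax":0,"ay":0,"az":0,"tx":0,"ty":0,"tz":0,"claw":0.05},{"ax":0,"ay":0,"az":0,"tx":0,"ty":0,"tz":0,"claw":0.05},{"ax":0,"ay":0,"az":0,"tx":0,"ty":0,"tz":0,"claw":0.05}])

```text
time_s: 30.4
tcp_pos: [0.573, 0.0242, 0.2369]
tool_rot: [0.212, 0.977, -0.0, -0.0]
ft_force: [-0.3, -0.2, -3.7]
width: 0.0173
grip_force: 25.0
```

```bash
python3 -c "
from h import *
F=[capture('scene') for _ in range(8)]
c=[]
for f in F:
    h=cv2.cvtColor(f,cv2.COLOR_RGB2HSV)[200:270,340:430];mk=((h[...,0]>105)&(h[...,0]<130)&(h[...,1]>120)).astype(np.uint8)
    M=cv2.moments(mk,True);c.append((round(M['m10']/max(M['m00'],1),2),round(M['m01']/max(M['m00'],1),2)))
print('navy centroid',c);st()"
```

```text
navy centroid [(46.12, 42.04), (45.73, 41.47), (46.38, 42.08), (46.61, 42.33), (47.0, 42.56), (45.42, 41.65), (46.46, 41.43), (46.41, 42.05)]
t 30.8 tcp [0.5731 0.0242 0.2369] w 0.0171 g 25.0 ft [ 0.4 -0.  -3.8]
align: az shares -0.001 zaxis [-0.  0. -1.]
```

The navy spool's position only jitters, with no swing, so the carrier is steady. Handing in.

```bash
python3 -c "
from cell import *
print(job_done())"
```

```text
the job is handed in; nothing more can be done
None
```

I handed the job in with red, sage and navy in the wells, cream still standing on the worktop, and the carrier held by its grip about 12 cm up, looking level and steady in the camera views; the hand-in gave no verdict.

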